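Load a battery pack into the third bay of a charger

TASK

The loose battery pack lies on the sill of the six-bay charger, behind the steel front rail, to the left of all the gaps. With a fingertip slide it along the rail past the first and second gaps, counting every gap from the left whether filled or empty, and push it into the third gap until it is fully home and the spring latch has come up behind it. Only push: do not take the pack between the fingers, lift it or carry it, leave the two packs already charging where they are, do not knock the things around, and finish with the hand clear.

Things in the scene. Friction and masses are not known exactly. Their poses are not given: they have to be found in the camera images.
- rack: Grey six-bay battery charger, fixed: 216 deep (x) x 400 wide (y) x 61 mm high. Origin: centre of its underside, 3 mm over the desk (rubber feet; a 3 mm mat lies under its right side); x points away from its open front (robot's side), y to its left end, z up. Positions below: this frame, mm. A level sill, z=16, runs along the front and into all bays.
- rail (a point): Middle of the front rail, a 6 mm steel bar at the sill's front edge: charger frame (-105, 0, 21), top z=24. It returns along both ends at y=197 and y=-197. Between it and the slim noses of the dividers (tips x=-17) the sill is clear over 85 mm, so that the 80 mm long pack slides along it.
- gap1 (a point): Floor of the mouth of the first (leftmost) gap, charger frame (-17, 101, 16). Six gaps, pitch 54 mm towards -y, each 48 mm wide between dividers 6 mm thick, 31 mm high, whose noses taper over 13 mm as a lead-in. Gaps 2 and 5 hold packs, the others are empty. Left of the gaps (y over 125) an end block backs the sill: front x=-12, top z=59.
- stop1 (a point): Floor at the rear wall of the first gap, the stop for a pack: charger frame (84, 101, 16); the same in every gap. From x=36 to the rear a hood covers the gaps, 30.5 mm clear over the floor, its top at z=59.
- pack: The loose battery pack, black slab 80 x 44 x 28 mm (x, y, z), about 0.2 kg, flat on the sill left of the gaps. Origin: centre of its underside. Its x is parallel to the charger's within a few degrees, so it enters a gap endways without turning. Home in a gap its origin is at charger x=44, front face at x=4, against the stop, with about 2 mm of play to the latch.
- parked_2: Pack like the loose one, charging in the second gap; origin centre of underside. Leave it.
- parked_5: Pack like the loose one, charging in the fifth gap; origin centre of underside. Leave it.
- latch3 (a joint): Spring latch in the floor of the third gap (each gap has one): a steel round-topped bar 18 mm wide, 3 mm proud of the floor, centred at charger x=-5. A pack pushed inward rides over it with about 1 N and it springs up behind the pack. 0 = up; grows as it is pressed (m), about 0.003 under a pack, 0.0045 at most.
- tape_1: Bystander: roll of tape lying flat, 98 mm across, 25 mm high; origin centre of underside.
- stapler: Bystander: black stapler 148 x 36 x 52 mm, left of the work near the desk edge; origin centre of underside.
- glue_stick: Bystander: upright glue stick 26 mm thick, 97 mm tall, right of the work; origin centre of underside.
- eraser: Bystander: eraser 46 x 23 x 13 mm lying in front of the charger; origin centre of underside.
Things that resemble listed ones, but are neither listed nor needed, are in the scene too. Leave any red look-alike of the pack alone.

How it is judged:
On the way:
1. the pack has been slid along the rail and stands in front of the third gap, still on the sill (y of pack in the frame of rack between -0.015 and 0.001 m and x of pack in the frame of rack below -0.035 m and z of pack in the frame of rack below 0.022 m), for 0.05 s.
At the end, for the whole second after the job is handed in: The pack lies flat and at rest in the third gap from the left, within 3.5 mm of the rear stop and 4 mm of the gap's middle, with the latch of that gap up again behind it (pressed less than 1 mm) (y of pack in the frame of rack between -0.011 and -0.003 m and x of pack in the frame of rack above 0.0405 m and z of pack in the frame of rack between 0.014 and 0.0185 m and angle between the x axis of pack and the x axis of rack, either way round below 0.06 rad and angle between pack's own z axis and vertical below 0.05 rad and value of joint latch3 below 0.001 m and linear speed of pack below 0.01 m/s); the robot touches nothing.
It fails at once if the pack is lifted off the sill (8 mm) or tipped up (z of pack in the frame of rack above 0.024 m or angle between pack's own z axis and vertical above 0.25 rad).
It fails at once if the pack is taken between the fingers (x of the grasp point in the frame of pack between -0.038 and 0.038 m and y of the grasp point in the frame of pack between -0.02 and 0.02 m and z of the grasp point in the frame of pack below 0.04 m).
It fails at once if the pack is pushed into another gap (x of pack in the frame of rack above -0.035 m and (y of pack in the frame of rack above 0.008 m or y of pack in the frame of rack below -0.022 m)).
It fails at once if a pack that is charging is moved by 6 mm (distance of any of parked_2, parked_5 from where it was at the start of the episode above 0.006 m).
It fails at once if a bystander is moved by 20 mm (distance of any of tape_1, stapler, glue_stick, eraser from where it was at the start of the episode above 0.02 m).
It also fails if it takes over 48 s, if anything falls off the work surface, if the arm or the gripper's body presses on something with over 40 N, if the wrist force passes 120 N, or if a joint passes its speed limit or range.

ROBOT

A 6-joint arm with a two-finger parallel gripper is mounted at the origin on a cart in front of the work surface, level with it; the furniture and walls round the work are solid. World frame = base frame: x ahead of the robot, y to its left, z up, the work surface at z = 0. Lengths are in m, angles in rad, forces in N, time in s.
With the tool pointing down it reaches from about 0.3 to 0.875 m from the base axis. Payload 4.2 kg.
Tool frame: the origin (TCP) lies on the centre line of the jaws, within the pads' length; the fingertips stand 11 mm ahead of it and the grasp point (between the pads) lies 8 mm behind it; z points along the fingers, y is the line along which they close (so a half turn about z gives the same grasp; the last joint's range is limited). The gripper opens to 85 mm and grips with 20 to 120 N. Pads are 22 mm wide; open, the fingers measure 114 mm over their backs; the gripper's body (76 mm by 85 mm) begins 54 mm behind the grasp point. The pads swing forward as they close: fully open they stand 13 mm farther back than shut.
Start: joints at [-1.367, 0.32, 1.565, -0, 1.257, -0.02], TCP at [0.128, -0.561, 0.242] pointing down, gripper open.
Joint ranges: [-3.11, 3.11], [-0.84, 2.01], [0.21, 2.61], [-1.34, 4.49], [0.05, 2.63], [-2.56, 2.56]. Speed limits (rad/s): [2.57, 2.57, 3.14, 3.14, 3.14, 3.14].

INTERFACE

Orientations are given as a rotation vector (axis times angle).
In Python, from plant import r, snapshot, ticket, spot_in, outline_of, place_of gives the robot as it stands. The module is installed in compiled form; this text tells all that it offers.
- The arm moves only by the shell command python3 -m pendant 'ROWS' [FORCE]. ROWS is JSON, one flat list of numbers, 7 for each row, row after row: the shift along the tool's x, y, z in cm, then the turn, a rotation vector about the tool's x, y, z in rad, then the opening in per cent of the stroke, from 0 (shut) to 100 (fully open). In form: [tx, ty, tz, ax, ay, az, gripper, tx, ty, tz, ax, ay, az, gripper, ...]. A call has 1 to 12 rows; each row is the pose to reach, as a shift and turn from the pose commanded when the call began, along the tool's axes at that moment; what a row does not reach only later rows make up. A row lasts 1/12 s, in which the tool goes at most 41.7 mm and 7.16 degrees, less where a joint would pass 70% of its speed; a pose out of reach is approached as far as the arm can. A call with a gripper value outside its range is refused whole. The fingers move at their own pace and stop on an object; FORCE is the grip in N (left out, the last holds). Time passes only in rows, so rows that repeat a pose let the fingers close. It gives the time, the measured TCP pose, the force, the opening and the grip force at its end, in the units of the state.
- r.state(): the state, without advancing time (a new reading comes with each control period).
- snapshot(name): name is "side" or "top"; returns a dict with "pixels" (384x512x3 uint8, red, green, blue), "depth" (384x512 float32, m along the optical axis (not along the pixel's ray), 0 where there is no reading), "intrinsics" (3x3 intrinsics, pixels), "position" and "rotation" of the camera in the world. Camera axes: x right, y up, looking along -z (the intrinsics and any distortion apply to the point x, -y, -z); pixel columns grow to the right and rows downward; lengths in m; the calibration is good to about 2 mm. A picture is of the moment at which its call begins.
- ticket.sign_off(): hands the job in; it is judged then, once.
Trained networks look in the newest picture that a camera, given by its name, has taken for a name from the list of things; names that differ only in an ending like _2 or _b are one class to them, and where a whole thing is asked for, a point or a joint stands for the part that bears it (a point fixed in the world has none). Each returns a list of dicts, best first, with "conf" (0 to 1); they miss things now and then, are a little off and sometimes report something else, mostly with a low value. They report only what shows in the picture. A call takes as long as a camera call. They do not tell look-alikes from the thing itself.
- spot_in(camera, label): "rect" ([left, top, right, bottom] in pixels, round what is visible of it).
- outline_of(camera, label): "region" (384x512 bool, what is visible of it) and "rect" ([left, top, right, bottom] in pixels, round what is visible of it).
- place_of(camera, label): "centre" ([row, column] in pixels: a listed point, or the origin of a listed thing).
The state is a dict: "t": time; "q": joint angles; "joint_velocities": joint speeds; "joint_torque": joint torques, N m; "eef_pos": TCP position; "tool_rot": TCP orientation; "contact_force": force on the tool from outside, world axes, zero at the start; "torque": the same for the moment, N m; "finger_gap": finger opening in m; "gripper_force": force on a finger pad.
Only numpy, scipy, OpenCV 4.12 (cv2) and the standard library are available. Lean on these libraries where they do the work, as an engineer would, in place of code of your own. Each camera call takes 0.05 s, during which the arm holds its last target. There are 200 camera calls.

## Working session

There is one attempt and no reset: what is moved stays moved. The work goes in short steps, Python scripts to look and compute and a shell command to move; the robot and the scene stay as the last step left them, time stands still between calls to the robot, and variables do not carry over. Pictures are saved under pics/ and viewed, at most 10 in all, crops included, and the job is handed in when it is done.

```bash
mkdir -p pics
cat > h.py <<'E'
import numpy as np, cv2
from plant import r, snapshot, ticket, spot_in, outline_of, place_of
def world(s,row,col,depth):
    K=s["intrinsics"]; x=(col-K[0,2])/K[0,0]*depth; y=(row-K[1,2])/K[1,1]*depth
    return np.array(s["rotation"])@np.array([x,-y,-depth])+np.array(s["position"])
def cloud(s):
    d=s["depth"]; v,u=np.mgrid[0:384,0:512]; K=s["intrinsics"]
    p=np.stack([(u-K[0,2])/K[0,0]*d,-(v-K[1,2])/K[1,1]*d,-d],-1)
    return p@np.array(s["rotation"]).T+np.array(s["position"])
def ray(s,row,col,z):
    o=np.array(s["position"]); d=world(s,row,col,1.)-o
    return o+d*(z-o[2])/d[2]
def proj(s,p):
    c=np.array(s["rotation"]).T@(np.array(p)-s["position"]); K=s["intrinsics"]
    return K[1,2]-c[1]/-c[2]*K[1,1], K[0,2]+c[0]/-c[2]*K[0,0]
E
python3 - <<'E'
from h import *
import pickle
S={}
for n in("top","side"):
    s=snapshot(n);S[n]=s
    cv2.imwrite(f"pics/{n}0.png",s["pixels"][...,::-1])
    print(n,s["position"],s["intrinsics"].tolist(),np.round(s["rotation"],3).tolist())
    for l in("rack","rail","gap1","stop1","pack","parked_2","eraser","glue_stick","stapler","tape_1"):
        try:
            print(l,[(np.round(e["centre"],1).tolist(),round(e["conf"],2),np.round(world(s,*e["centre"],s["depth"][int(e["centre"][0]),int(e["centre"][1])]),3).tolist()) for e in place_of(n,l)])
        except Exception as ex: print(l,ex)
pickle.dump(S,open("s0.pkl","wb"))
st=r.state();print(st)
E
```

```text
top [0.29475602 0.04228808 1.31737887] [[463.9448145671386, 0.0, 246.27223622099916], [0.0, 463.9448145671386, 192.36097776214572], [0.0, 0.0, 1.0]] [0.127, -0.133, -1.541]
rack [([166.0, 251.7], 0.77, [2.337, 2.084, 3.359])]
rail [([199.2, 248.2], 0.58, [2.316, 2.063, 3.338])]
gap1 [([159.4, 216.6], 0.68, [2.329, 2.077, 3.352])]
stop1 [([130.9, 222.8], 0.88, [2.267, 2.015, 3.29])]
pack [([199.3, 247.2], 0.65, [2.33, 2.078, 3.353]), ([198.4, 360.5], 0.63, [2.345, 2.093, 3.368]), ([173.8, 194.3], 0.62, [2.271, 2.018, 3.294])]
parked_2 [([145.7, 239.1], 0.54, [2.294, 2.042, 3.317]), ([172.1, 197.3], 0.52, [2.269, 2.016, 3.291]), ([154.3, 295.0], 0.47, [2.294, 2.041, 3.316])]
eraser [([239.9, 297.5], 0.68, [2.34, 2.087, 3.363])]
glue_stick [([244.6, 382.2], 0.61, [2.306, 2.053, 3.328])]
stapler [([232.0, 142.6], 0.55, [2.221, 1.968, 3.244])]
tape_1 [([198.6, 114.5], 0.79, [2.301, 2.049, 3.324]), ([238.4, 296.0], 0.27, [2.332, 2.079, 3.354])]
side [ 0.08234691 -0.624642    1.26839338] [[449.0262946745019, 0.0, 256.6848321435621], [0.0, 449.0262946745019, 192.85982599992352], [0.0, 0.0, 1
[... 841 characters left out ...]
2, 2.065])]
{'t': 1.1, 'q': array([-1.36696966e+00,  3.19593578e-01,  1.56447126e+00, -7.96189471e-06,
        1.25739141e+00, -1.99962654e-02]), 'joint_velocities': array([ 0.00175183,  0.00076836, -0.00045542,  0.00049874, -0.00051613,
       -0.0013488 ]), 'joint_torque': array([-1.39070769e-03, -4.15428579e+01, -2.34425747e+01,  1.01177238e-04,
        2.56520889e-04, -3.46617711e-06]), 'eef_pos': array([ 0.12763263, -0.56068487,  0.24235282]), 'tool_rot': array([3.12180414e+00, 3.50835408e-01, 7.81913369e-06]), 'contact_force': array([-0.32485544, -0.6081928 ,  0.56050496]), 'torque': array([-0.020358  ,  0.02498013,  0.01975974]), 'gripper_force': 0.0, 'finger_gap': 0.0850827366912362}
```

```bash
python3 - <<'E'
s=open("h.py").read().replace('np.array(s["rotation"])','R(s)').replace("def world","def R(s): return cv2.Rodrigues(np.array(s['rotation'],float))[0]\ndef world",1)
open("h.py","w").write(s)
E
python3 - <<'E'
from h import *
import pickle
S=pickle.load(open("s0.pkl","rb"))
P={"rail":((199.2,248.2),(213,246.1)),"gap1":((159.4,216.6),(180.6,254.3)),"stop1":((130.9,222.8),(168.1,286.8)),"packA":((173.8,194.3),(172.4,239.6)),"eraser":((239.9,297.5),(261.6,248.1)),"stapler":((232,142.6),(171.2,175.9)),"glue":((244.6,382.2),(327.2,290.5)),"tape":((198.6,114.5),(141.6,186.5)),"park2":((145.7,239.1),(187.8,282.9)),"park5":((154.3,295),(225.3,306.3)),"red?":((198.4,360.5),(293.2,315.5)),"rack":((166,251.7),(201.1,275.5))}
for k,(a,b) in P.items():
    # two-view triangulation
    A=[];B=[]
    for n,px in(("top",a),("side",b)):
        s=S[n];o=np.array(s["position"]);d=world(s,*px,1.)-o;d/=np.linalg.norm(d);M=np.eye(3)-np.outer(d,d);A.append(M);B.append(M@o)
    x=np.linalg.solve(A[0]+A[1],B[0]+B[1])
    print(k,np.round(x,3),"resid mm",round(1000*np.linalg.norm(A[0]@x-B[0]),1),"top-depth",np.round(world(S["top"],*a,S["top"]["depth"][int(a[0]),int(a[1])]),3),"side-depth",np.round(world(S["side"],*b,S["side"]["depth"][int(b[0]),int(b[1])]),3))
t=S["top"]["pixels"][90:290,90:400,::-1];s=S["side"]["pixels"][110:350,150:390,::-1]
cv2.imwrite("pics/topc.png",cv2.resize(t,None,fx=2.5,fy=2.5,interpolation=2))
cv2.imwrite("pics/sidec.png",cv2.resize(s,None,fx=2.5,fy=2.5,interpolation=2))
E
```

```text
rail [0.49  0.035 0.018] resid mm 3.5 top-depth [0.493 0.034 0.023] side-depth [ 0.493  0.045 -0.   ]
gap1 [0.597 0.131 0.011] resid mm 11.4 top-depth [0.607 0.128 0.016] side-depth [0.584 0.131 0.013]
stop1 [0.7   0.11  0.016] resid mm 7.3 top-depth [0.678 0.11  0.063] side-depth [0.687 0.085 0.056]
packA [0.564 0.19  0.012] resid mm 0.6 top-depth [0.557 0.187 0.044] side-depth [0.547 0.163 0.055]
eraser [ 0.389 -0.109  0.015] resid mm 6.8 top-depth [ 0.383 -0.107  0.011] side-depth [ 0.397 -0.109  0.01 ]
stapler [ 0.39   0.333 -0.003] resid mm 4.5 top-depth [0.391 0.319 0.052] side-depth [0.384 0.327 0.006]
glue [ 0.378 -0.345  0.015] resid mm 2.7 top-depth [ 0.373 -0.333  0.052] side-depth [ 0.368 -0.358  0.067]
tape [0.481 0.412 0.021] resid mm 3.7 top-depth [ 0.488  0.417 -0.001] side-depth [ 0.485  0.432 -0.002]
park2 [ 0.658  0.064 -0.012] resid mm 0.8 top-depth [0.641 0.063 0.047] side-depth [0.632 0.032 0.047]
park5 [ 0.634 -0.101 -0.013] resid mm 1.4 top-depth [ 0.617 -0.093  0.059] side-depth [ 0.609 -0.123  0.043]
red? [ 0.513 -0.297 -0.027] resid mm 1.8 top-depth [ 0.502 -0.281  0.032] side-depth [ 0.495 -0.312  0.032]
rack [0.595 0.025 0.006] resid mm 2.6 top-depth [0.59  0.026 0.018] side-depth [0.592 0.018 0.02 ]
```

View pics/topc.png

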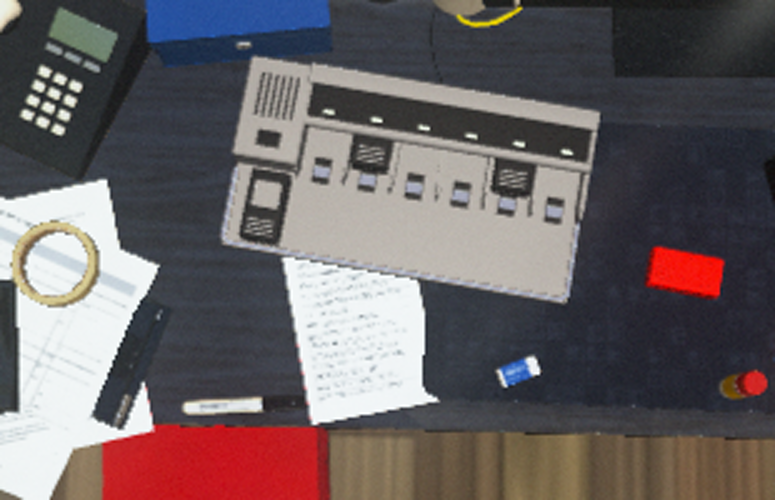

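View pics/sidec.png

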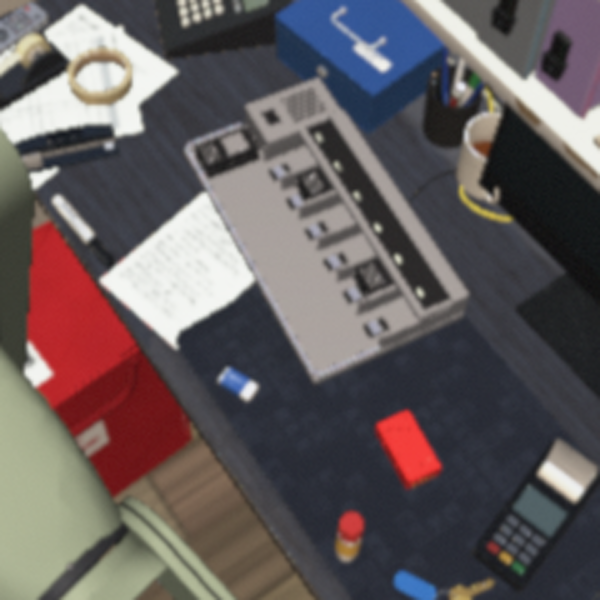

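```bash
cat > fit.py <<'E'
from h import *
from scipy.optimize import minimize
def T(p,q):  # rack pose p=(x,y,yaw), q Nx3 rack mm -> world
    q=np.atleast_2d(q)/1000; c,s=np.cos(p[2]),np.sin(p[2])
    return np.c_[p[0]+c*q[:,0]-s*q[:,1],p[1]+s*q[:,0]+c*q[:,1],q[:,2]+.003]
def inv(p,w):
    c,s=np.cos(p[2]),np.sin(p[2]); d=np.asarray(w)[...,:2]-p[:2]
    return np.stack([c*d[...,0]+s*d[...,1],-s*d[...,0]+c*d[...,1]],-1)*1000
def mask(s,P):
    px=np.array([proj(s,w)[::-1] for w in P])
    m=np.zeros((384*4,512*4),np.uint8); cv2.fillPoly(m,[np.round((px*4+1.5)*16).astype(np.int32)],255,shift=4)
    return cv2.resize(m,(512,384),interpolation=cv2.INTER_AREA)/255.
def fit(s,obs,poly,p0,fun):
    f=lambda p:np.abs(mask(s,fun(p,poly))-obs).sum()
    best=min((minimize(f,p0,method="Nelder-Mead",options=dict(initial_simplex=np.array([p0]+[np.array(p0)+sg*d for d in np.diag([.01,.01,.04])]),xatol=1e-5,fatol=.01)) for sg in(1,-1)),key=lambda o:o.fun)
    return best.x,best.fun
HOOD=np.array([[36,125,59],[36,-200,59],[108,-200,59],[108,200,59],[-12,200,59],[-12,125,59]],float)
E
python3 - <<'E'
from fit import *
import pickle
S=pickle.load(open("s0.pkl","rb"))
C={n:cloud(S[n]) for n in S}
p0=np.array([.595,.025,-.16])
for n in S:
    c=C[n]; L=inv(p0,c)
    roi=(np.abs(L[...,0])<125)&(np.abs(L[...,1])<215)&(S[n]["depth"]>0)
    z=c[...,2]; 
    hi=roi&(z>.054)&(z<.08)
    print(n,"hood z",np.median(z[hi]),hi.sum())
    p,e=fit(S[n],hi.astype(float),HOOD,p0,T); print("rack",p,e)
    L=inv(p,c)
    sill=roi&(L[...,0]<-25)&(L[...,0]>-95)&(L[...,1]<100)&(L[...,1]>-180); print("sill z",np.median(z[sill]))
    pk=roi&(L[...,0]<-14)&(L[...,0]>-110)&(L[...,1]>110)&(z>.035)&(z<.055)
    print("pack pts rack",np.round(np.percentile(L[pk],[2,50,98],axis=0),1).tolist(),np.median(z[pk]),pk.sum())
    q0=np.array([np.median(L[pk][:,0]),np.median(L[pk][:,1]),0])
    Q=np.array([[-40,-22],[-40,22],[40,22],[40,-22]])
    def fun(q,poly):
        ca,sa=np.cos(q[2]),np.sin(q[2]); xy=poly@np.array([[ca,sa],[-sa,ca]])+np.array(q[:2])*1000
        return T(p,np.c_[xy,np.full(4,44.)])
    q,e=fit(S[n],pk.astype(float),Q,np.r_[q0[:2]/1000,0],fun); print("pack in rack",q,e)
    for y in(101,-7): print(y,[np.round(proj(S[n],w),1).tolist() for w in T(p,[[-5,y,19],[-105,y,24]])])
E
```

```text
top hood z 0.06186655030966437 4008
rack [ 0.59895588  0.02186307 -0.14330652] 181.98039215686273
sill z 0.01847293837494024
pack pts rack [[-97.5, 132.7], [-59.1, 153.8], [-19.3, 175.2]] 0.04623495441356329 454
pack in rack [-0.05917053  0.15360404 -0.01322539] 28.913725490196082
101 [[158.5, 218.2], [192.2, 211.8]]
-7 [[164.8, 255.4], [198.6, 249.6]]
side hood z 0.06122092938887591 2497
rack [ 0.59612989  0.01937851 -0.14747575] 139.32549019607842
sill z 0.018050580306319564
pack pts rack [[-97.1, 132.5], [-59.5, 153.6], [-19.9, 178.5]] 0.044765699228532574 271
pack in rack [-0.05971684  0.15325809 -0.00725188] 31.078431372549016
101 [[178.4, 261.3], [188.2, 234.7]]
-7 [[201.9, 275.8], [212.6, 248.5]]
```

```bash
cat > go.py <<'E'
from fit import *
RK=np.array([.5975,.0206,-.1455])
def to(x,y,z,yaw=True):
    st=r.state(); Rt=cv2.Rodrigues(st["tool_rot"])[0]; q=T(RK,[[x,y,0]])[0]; q[2]=z
    d=Rt.T@(q-st["eef_pos"])*100
    tgt=np.array([[np.cos(RK[2]+np.pi/2),np.cos(RK[2]),0],[np.sin(RK[2]+np.pi/2),np.sin(RK[2]),0],[0,0,-1]])
    return np.round(d,2),np.round(cv2.Rodrigues(Rt.T@tgt)[0].ravel(),3)
def where():
    st=r.state(); print("t",st["t"],"rack",np.round(inv(RK,st["eef_pos"]),1),"z",np.round(st["eef_pos"][2],4),"F",np.round(st["contact_force"],1),"gap",round(st["finger_gap"],4))
E
python3 -c "
from go import *
where();print(to(-59.5,193,.16),T(RK,[[-59.5,193,0]]))"
```

```text
t 1.1 rack [-380.6 -643.3] z 0.2424 F [-0.3 -0.6  0.6] gap 0.0851
(array([ 60.14, -66.4 ,   8.23]), array([ 0.   ,  0.   , -1.201])) [[0.56661123 0.22018741 0.003     ]]
```

```bash
python3 -m pendant '[30,-33,0,0,0,-0.6,0, 30,-33,0,0,0,-0.6,0, 30,-33,0,0,0,-0.6,0, 30,-33,0,0,0,-0.6,0, 30,-33,0,0,0,-0.6,0, 30,-33,0,0,0,-0.6,0, 30,-33,0,0,0,-0.6,0, 30,-33,0,0,0,-0.6,0, 30,-33,0,0,0,-0.6,0, 30,-33,0,0,0,-0.6,0, 30,-33,0,0,0,-0.6,0, 30,-33,0,0,0,-0.6,0]'; python3 -c "
from go import *
where();print(to(-59.5,193,.16))"
```

```text
t: 2.1
eef_pos: [0.3487, -0.1684, 0.2426]
tool_rot: [-2.874, -1.266, -0.003]
contact_force: [-0.6, 0.1, 0.4]
finger_gap: 0.0004
gripper_force: 0.0
t 2.1 rack [-218.8 -223.1] z 0.2426 F [-0.6  0.1  0.4] gap 0.0004
(array([ 43.36, -10.16,   8.36]), array([ 0.001, -0.002, -0.596]))
```

```bash
python3 -m pendant '[43.4,-10.2,8.3,0,0,-0.596,0, 43.4,-10.2,8.3,0,0,-0.596,0, 43.4,-10.2,8.3,0,0,-0.596,0, 43.4,-10.2,8.3,0,0,-0.596,0, 43.4,-10.2,8.3,0,0,-0.596,0, 43.4,-10.2,8.3,0,0,-0.596,0, 43.4,-10.2,8.3,0,0,-0.596,0, 43.4,-10.2,8.3,0,0,-0.596,0, 43.4,-10.2,8.3,0,0,-0.596,0, 43.4,-10.2,8.3,0,0,-0.596,0, 43.4,-10.2,8.3,0,0,-0.596,0, 43.4,-10.2,8.3,0,0,-0.596,0]'; python3 -c "
from go import *
where();print(to(-59.5,193,.08))"
```

```text
t: 3.1
eef_pos: [0.5697, 0.2201, 0.1572]
tool_rot: [-2.379, -2.051, -0.003]
contact_force: [-0.9, 0.9, -0.3]
finger_gap: 0.0001
gripper_force: 0.0
t 3.1 rack [-56.4 193.4] z 0.1572 F [-0.9  0.9 -0.3] gap 0.0001
(array([-0.05, -0.32,  7.72]), array([ 0.001, -0.002, -0.002]))
```

```bash
python3 -m pendant '[0,-0.3,4,0,0,0,0, 0,-0.3,7.7,0,0,0,0, 0,-0.3,7.7,0,0,0,0, 0,-0.3,7.7,0,0,0,0]'
python3 - <<'E'
from go import *
where();print(to(-59.5,193,.044))
a=snapshot("top")["pixels"][140:230,150:270,::-1];b=snapshot("side")["pixels"][130:230,190:310,::-1]
f=lambda x:cv2.resize(x,(480,int(480*x.shape[0]/x.shape[1])),interpolation=2)[:360]
cv2.imwrite("pics/pre.png",cv2.resize(np.hstack([f(a),f(b)[:360]]),None,fx=.83,fy=.83))
E
```

```text
t: 3.43
eef_pos: [0.5629, 0.2147, 0.081]
tool_rot: [-2.382, -2.046, 0.007]
contact_force: [1.0, -0.2, 0.7]
finger_gap: -0.0004
gripper_force: 0.0
t 3.4333 rack [-62.3 187. ] z 0.081 F [ 1.  -0.2  0.7] gap -0.0004
(array([0.61, 0.29, 3.7 ]), array([-0.004,  0.002, -0.006]))
```

View pics/pre.png

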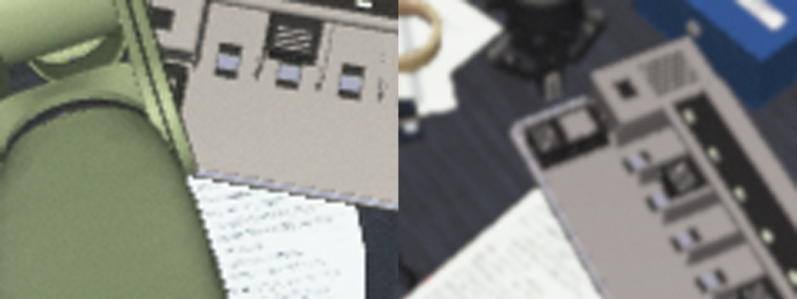

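```bash
python3 -m pendant '[0.3,0,0,0,0,0,0, 0.3,0,0,0,0,0,0]'
python3 - <<'E'
from go import *
where();s=snapshot("side");where();print(to(-59.5,193,.044))
# fingertip dark blob: predicted pixel of tip
st=r.state();w=st["eef_pos"]-[0,0,.011];print(proj(s,w))
a=s["pixels"][110:200,200:300,::-1].copy()
u=proj(s,w);a=cv2.resize(a,None,fx=6,fy=6,interpolation=2);cv2.circle(a,(int((u[1]-199.5)*6),int((u[0]-109.5)*6)),3,(0,0,255),-1)
cv2.imwrite("pics/tip.png",a)
E
```

```text
t: 3.7
eef_pos: [0.566, 0.2194, 0.0847]
tool_rot: [2.382, 2.046, 0.007]
contact_force: [0.4, 1.2, 0.2]
finger_gap: -0.0002
gripper_force: 0.0
t 3.7 rack [-60.  192.2] z 0.0847 F [0.4 1.2 0.2] gap -0.0002
t 3.75 rack [-60.4 191.9] z 0.0844 F [ 0.3 -0.5  0.5] gap -0.0006
(array([0.1 , 0.07, 4.04]), array([ 0.004, -0.002, -0.006]))
(np.float64(155.69715665976148), np.float64(234.9434502524804))
```

View pics/tip.png

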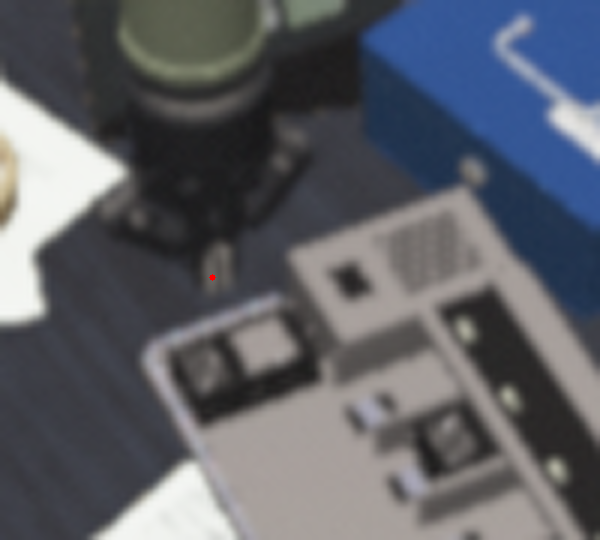

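```bash
python3 -m pendant '[0.2,0,2,0,0,0,0, 0.2,0,3.2,0,0,0,0, 0.2,0,3.8,0,0,0,0, 0.2,0,3.8,0,0,0,0, 0.2,0,3.8,0,0,0,0]'
python3 - <<'E'
from go import *
where();s=snapshot("side");c=cloud(s)
print(to(-60,-7+22+11,.046))
E
```

```text
t: 4.17
eef_pos: [0.5651, 0.2209, 0.0448]
tool_rot: [2.382, 2.047, 0.001]
contact_force: [-0.0, 0.1, 0.3]
finger_gap: 0.0002
gripper_force: 0.0
t 4.1667 rack [-61.1 193.5] z 0.0448 F [-0.   0.1  0.3] gap 0.0002
(array([-16.76,   0.18,  -0.09]), array([ 0.001, -0.001, -0.005]))
```

```bash
cat > see.py <<'E'
from go import *
Q=np.array([[-40,-22],[-40,22],[40,22],[40,-22]])
def fun(q,poly):
    ca,sa=np.cos(q[2]),np.sin(q[2]); xy=poly@np.array([[ca,sa],[-sa,ca]])+np.array(q[:2])*1000
    return T(RK,np.c_[xy,np.full(4,44.)])
def pack(q0,n="side"):
    "rack pose refined per camera is RKn; the pack's black top, seen against the grey sill"
    s=snapshot(n); m=mask(s,fun(np.array(q0),Q*1.25)); g=s["pixels"].max(-1)
    c=cloud(s); obs=((m>.5)&(c[...,2]>.037)&(c[...,2]<.056)).astype(float)
    q,e=fit(s,obs,Q,np.array(q0,float),fun); print(n,"pack",np.round(q,4),"err",round(e,1),"n",obs.sum())
    return s,q
E
python3 -m pendant '[-0.5,0,0,0,0,0,0, -1,0,0,0,0,0,0, -1.5,0,0,0,0,0,0, -2,0,0,0,0,0,0, -2.5,0,0,0,0,0,0, -3,0,0,0,0,0,0, -3.5,0,0,0,0,0,0, -4,0,0,0,0,0,0, -4.5,0,0,0,0,0,0, -5,0,0,0,0,0,0, -5.5,0,0,0,0,0,0, -6,0,0,0,0,0,0]'
python3 - <<'E'
from see import *
where()
s,q=pack([-.06,.100,0])
a=cv2.resize(s["pixels"][130:230,200:310,::-1],None,fx=5,fy=5,interpolation=2);cv2.imwrite("pics/push1.png",a)
E
```

```text
t: 5.22
eef_pos: [0.5556, 0.161, 0.0443]
tool_rot: [2.383, 2.048, -0.0]
contact_force: [0.8, 2.2, 1.9]
finger_gap: 0.0002
gripper_force: 1.0
t 5.2167 rack [-61.8 132.8] z 0.0443 F [0.8 2.2 1.9] gap 0.0002
side pack [-0.062   0.0954  0.0007] err 45.3 n 297.0
```

View pics/push1.png

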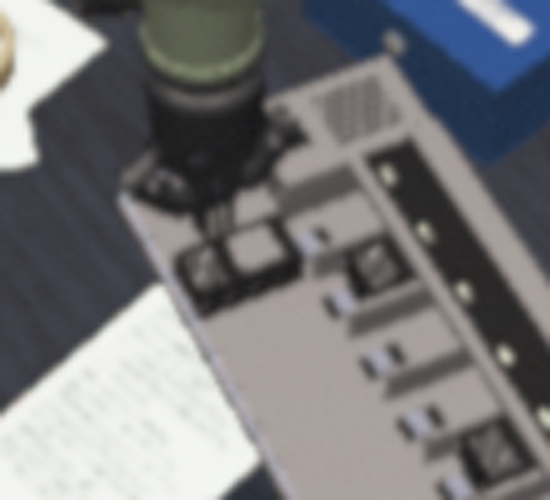

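```bash
python3 -m pendant '[-0.7,0,0,0,0,0,0, -1.4,0,0,0,0,0,0, -2.1,0,0,0,0,0,0, -2.8,0,0,0,0,0,0, -3.5,0,0,0,0,0,0, -4.2,0,0,0,0,0,0, -4.9,0,0,0,0,0,0, -5.6,0,0,0,0,0,0, -6.3,0,0,0,0,0,0, -7,0,0,0,0,0,0, -7.5,0,0,0,0,0,0, -8,0,0,0,0,0,0]'
python3 - <<'E'
from see import *
where()
s,q=pack([-.06,.018,0])
s2,q=pack([-.06,.018,0],"top")
E
```

```text
t: 6.27
eef_pos: [0.5435, 0.0817, 0.0443]
tool_rot: [2.383, 2.047, -0.0]
contact_force: [-0.4, 0.8, -1.5]
finger_gap: -0.0003
gripper_force: 0.4
t 6.2667 rack [-62.3  52.7] z 0.0443 F [-0.4  0.8 -1.5] gap -0.0003
side pack [-0.0623  0.0153 -0.0259] err 42.6 n 318.0
top pack [-0.0487  0.0168  0.0001] err 435.3 n 13.0
```

```bash
python3 -m pendant '[-0.5,0,0,0,0,0,0, -1,0,0,0,0,0,0, -1.5,0,0,0,0,0,0, -1.9,0,0,0,0,0,0, -2.2,0,0,0,0,0,0, -2.2,0,0,0,0,0,0, -2.2,0,0,0,0,0,0, -1.2,0,0,0,0,0,0, 0,0,-2,0,0,0,0, 2,0,-5,0,0,0,0, 5,0,-5,0,0,0,0, 5,0,-5,0,0,0,0]'
python3 - <<'E'
from see import *
where()
s,q=pack([-.06,-.005,0])
s2,q2=pack([-.06,-.005,0],"top")
import pickle;pickle.dump((s,s2),open("s1.pkl","wb"))
f=lambda x:cv2.resize(x,None,fx=4.4,fy=4.4,interpolation=2)
cv2.imwrite("pics/mid.png",np.hstack([f(s["pixels"][160:250,220:310,::-1]),f(s2["pixels"][120:210,200:290,::-1])]))
E
```

```text
t: 7.37
eef_pos: [0.5536, 0.1366, 0.0964]
tool_rot: [2.379, 2.05, 0.011]
contact_force: [0.1, 0.5, -0.5]
finger_gap: 0.0002
gripper_force: 0.0
t 7.3667 rack [-60.3 108.4] z 0.0964 F [ 0.1  0.5 -0.5] gap 0.0002
side pack [-0.0626 -0.0073 -0.0035] err 36.0 n 321.0
top pack [-0.0604 -0.0037  0.0125] err 27.8 n 451.0
```

View pics/mid.png

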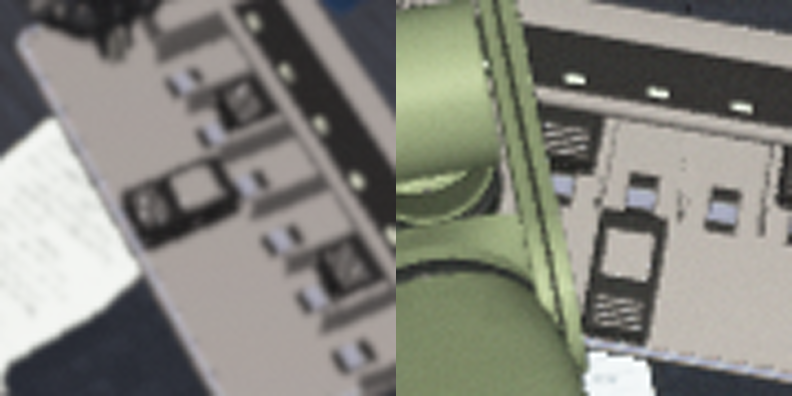

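```bash
python3 -c "
from go import *
print(to(-130,-6,.1),to(-130,-6,.045))"; python3 -m pendant '[-4,-2.5,-1,0,0,0,0, -8,-5,-1,0,0,0,0, -11.4,-6.9,0,0,0,0,0, -11.4,-6.9,0,0,0,0,0, -11.4,-6.9,0,0,0,0,0, -11.4,-6.9,0,0,0,0,0]'; python3 -c "
from go import *
where();print(to(-130,-6,.045))"
```

```text
(array([-11.09,  -6.73,  -0.57]), array([ 0.   ,  0.   , -0.003])) (array([-11.09,  -6.73,   4.93]), array([ 0.   ,  0.   , -0.003]))
t: 7.97
eef_pos: [0.4659, 0.029, 0.0942]
tool_rot: [-2.385, -2.045, -0.0]
contact_force: [-0.2, 0.7, 0.0]
finger_gap: 0.0001
gripper_force: 0.0
t 7.9667 rack [-131.4  -10.7] z 0.0942 F [-0.2  0.7  0. ] gap 0.0001
(array([0.47, 0.13, 4.92]), array([ 0.   , -0.   , -0.007]))
```

```bash
python3 -m pendant '[0.3,0,2.5,0,0,0,0, 0.3,0,4.2,0,0,0,0, 0.3,0,4.9,0,0,0,0, 0.3,0,4.9,0,0,0,0, 0.3,0,4.9,0,0,0,0]'; python3 -c "
from go import *
where();print(to(-11,-6.5,.045))"
```

```text
t: 8.38
eef_pos: [0.4672, 0.033, 0.0453]
tool_rot: [2.382, 2.048, 0.0]
contact_force: [0.8, 0.6, -0.1]
finger_gap: -0.0
gripper_force: 0.0
t 8.3833 rack [-130.7   -6.6] z 0.0453 F [ 0.8  0.6 -0.1] gap -0.0
(array([ 0.07, 11.97,  0.03]), array([ 0.   , -0.   , -0.005]))
```

```bash
python3 -m pendant '[0,0.7,0,0,0,0,0, 0,1.2,0,0,0,0,0, 0,1.6,0,0,0,0,0, 0,2,0,0,0,0,0, 0,2.5,0,0,0,0,0, 0,3,0,0,0,0,0, 0,3.5,0,0,0,0,0, 0,4,0,0,0,0,0, 0,4.5,0,0,0,0,0, 0,5,0,0,0,0,0, 0,5.5,0,0,0,0,0, 0,6,0,0,0,0,0]'
python3 - <<'E'
from see import *
where()
s,q=pack([-.017,-.007,0])
f=lambda x:cv2.resize(x,None,fx=5,fy=5,interpolation=2)
cv2.imwrite("pics/in1.png",f(s["pixels"][150:250,220:330,::-1]))
E
```

```text
t: 9.38
eef_pos: [0.5261, 0.0233, 0.0452]
tool_rot: [2.383, 2.047, -0.0]
contact_force: [-1.9, 0.4, 1.0]
finger_gap: 0.0001
gripper_force: 1.0
t 9.3833 rack [-71.1  -7.6] z 0.0452 F [-1.9  0.4  1. ] gap 0.0001
side pack [-0.0203 -0.0135  0.0597] err 95.3 n 272.0
```

View pics/in1.png

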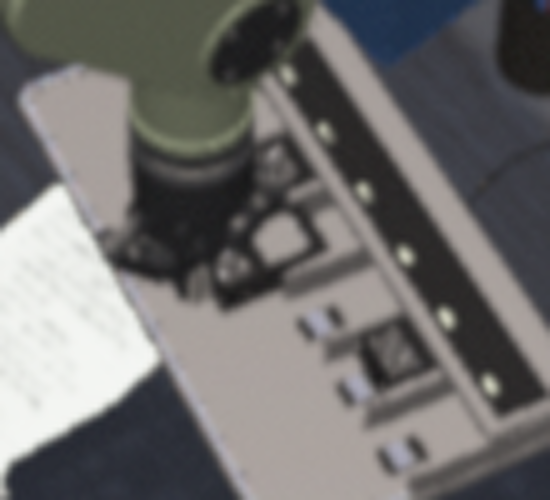

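```bash
python3 -m pendant '[0,0.5,0,0,0,0,0, 0,1,0,0,0,0,0, 0,1.5,0,0,0,0,0, 0,2,0,0,0,0,0, 0,2.5,0,0,0,0,0, 0,3,0,0,0,0,0, 0,3.5,0,0,0,0,0, 0,4,0,0,0,0,0, 0,4.5,0,0,0,0,0, 0,5,0,0,0,0,0, 0,5.4,0,0,0,0,0, 0,5.6,0,0,0,0,0]'; python3 -c "
from go import *
where()"
```

```text
t: 10.43
eef_pos: [0.5817, 0.0149, 0.0453]
tool_rot: [2.382, 2.047, 0.001]
contact_force: [-0.2, 0.2, 0.4]
finger_gap: -0.0
gripper_force: 0.5
t 10.4333 rack [-14.8  -7.9] z 0.0453 F [-0.2  0.2  0.4] gap -0.0
```

Creep in until the stop is felt.

```bash
python3 -m pendant '[0,0.15,0,0,0,0,0, 0,0.3,0,0,0,0,0, 0,0.4,0,0,0,0,0, 0,0.4,0,0,0,0,0]' | grep -E "t:|eef|contact"; python3 -m pendant '[0,0.1,0,0,0,0,0, 0,0.2,0,0,0,0,0, 0,0.2,0,0,0,0,0]'| grep -E "t:|eef|contact"
```

```text
t: 10.77
eef_pos: [0.5852, 0.0144, 0.0453]
tool_rot: [2.382, 2.047, 0.001]
contact_force: [-0.6, 0.5, -0.1]
t: 11.02
eef_pos: [0.587, 0.0141, 0.0453]
tool_rot: [2.383, 2.047, 0.0]
contact_force: [-0.8, -0.3, -0.6]
```

```bash
python3 -m pendant '[0,0.1,0,0,0,0,0, 0,0.2,0,0,0,0,0, 0,0.2,0,0,0,0,0]' | grep -E "t:|eef|contact"; python3 -c "
from go import *
where()"
```

```text
t: 11.27
eef_pos: [0.5888, 0.0138, 0.0453]
tool_rot: [-2.383, -2.047, 0.001]
contact_force: [-0.8, -0.4, 0.1]
t 11.2667 rack [-7.7 -8. ] z 0.0453 F [-0.8 -0.4  0.1] gap 0.0002
```

```bash
python3 -m pendant '[0,0.1,0,0,0,0,0, 0,0.2,0,0,0,0,0, 0,0.2,0,0,0,0,0]' | grep -E "eef|contact"; python3 -m pendant '[0,0.1,0,0,0,0,0, 0,0.2,0,0,0,0,0, 0,0.2,0,0,0,0,0]' | grep -E "t:|eef|contact"
```

```text
eef_pos: [0.589, 0.0138, 0.0452]
contact_force: [-6.3, 1.2, 5.0]
t: 11.77
eef_pos: [0.5892, 0.0137, 0.0452]
tool_rot: [-2.378, -2.043, 0.009]
contact_force: [-10.3, 2.0, 7.7]
```

```bash
python3 -m pendant '[0,-0.6,0,0,0,0,0, 0,-1.5,0,0,0,0,0, 0,-3,0,0,0,0,0, 0,-3.5,-3,0,0,0,0, 0,-5,-7,0,0,0,0, 0,-9,-10,0,0,0,0, 0,-13,-13,0,0,0,0, 0,-16,-15,0,0,0,0, 2,-18,-16,0,0,0,0, 5,-18,-16,0,0,0,0, 8,-18,-16,0,0,0,0, 8,-18,-16,0,0,0,0]' | grep -E "t:|eef|contact"
python3 - <<'E'
from see import *
where()
s=snapshot("side");t=snapshot("top");c=cloud(s)
for n,p,im in(("side",[.59613,.01938,-.14748],s),("top",[.59896,.02186,-.1433],t)):
    c=cloud(im);L=inv(np.array(p),c);z=c[...,2]
    for y in(47,-7,-115):
        m=(np.abs(L[...,1]-y)<21)&(L[...,0]>-30)&(L[...,0]<33)&(z>.038)&(z<.056); print(n,y,m.sum(),np.round(np.percentile(L[m],[3,10],axis=0)[:,0],1) if m.any() else "", np.round(np.median(L[m],axis=0),1) if m.any() else "", np.median(z[m]) if m.any() else "")
f=lambda x:cv2.resize(x,None,fx=4.4,fy=4.4,interpolation=2)
cv2.imwrite("pics/end.png",np.hstack([f(s["pixels"][150:240,230:320,::-1]),f(t["pixels"][120:210,210:300,::-1])]))
E
```

```text
t: 12.77
eef_pos: [0.4279, 0.1231, 0.2064]
tool_rot: [2.378, 2.051, 0.009]
contact_force: [0.8, -0.3, 0.2]
t 12.7667 rack [-182.6   76.8] z 0.2064 F [ 0.8 -0.3  0.2] gap 0.0
side 47 85 [5.6 6.1] [18.1 46.6] 0.046419279831797944
side -7 92 [5.4 7.2] [18.  -6.3] 0.045895864543275544
side -115 108 [4.  5.2] [  17.5 -115.4] 0.04579555861442974
top 47 156 [4.3 5.7] [17.3 46.5] 0.04581652340957654
top -7 154 [4.9 6. ] [17.4 -6.6] 0.04576887168050858
top -115 160 [3.7 5.4] [  17.5 -114.8] 0.04673885534927813
```

View pics/end.png

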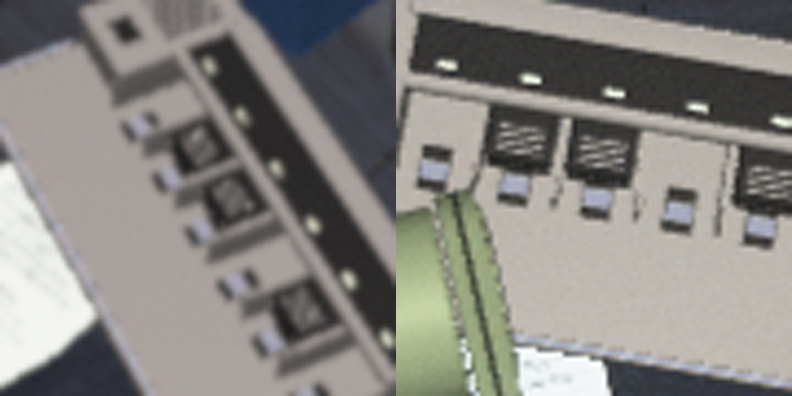

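The pack is home in gap 3, at side (230,200) and top (600,150). It sits level with the two parked packs, its latch shows in front of it as theirs do, and the hand is clear.

```bash
python3 -c "
from go import *
where();print(ticket.sign_off())"
```

```text
t 12.8667 rack [-183.2   73.6] z 0.2054 F [ 0.3 -0.2  0.2] gap -0.0001
the job is handed in; nothing more can be done
None
```

The loose pack was pushed along the rail and into the third gap until it hit the rear stop; both cameras show it level with the parked packs with the latch up behind it, and I handed the job in with the hand clear at about 13 s (sign-off returned no verdict).

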